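# Present the lever to the watch-case press

### The job

Grip the steel press lever at its balance point, pull it up out of its two spring clips, and carry it to the case press. Finish while still holding it, gripped at the balance point and level, with the hub centred about 4 cm clear above the press's fork and the knob end pointing forward over the anvil, in line with the press, as it will be fitted. Do not knock the lever against the press, and leave the other things on the bench alone.

Things in the scene. Friction and masses are not known exactly. Their poses are not given: they have to be found in the camera images.
- lever: Loose steel press lever, 0.4 to 0.66 kg. Origin: its balance point (centre of mass), on the bar's centre line. Bar 12 mm square along x; heavy hub at -x, black ball knob (26 mm wide, centre 184 mm from the origin) at +x; z up. It starts level in the rack's clips, origin 66 mm above the bench. Nothing on it hinges.
- lever_hub (a point): Centre of the lever's hub, 72 mm from the balance point at -x; axes as the lever's. The hub is a disc 40 mm across (in x and z) and 26 mm thick, its bore along y.
- rack: Aluminium clip rack fixed to the bench; base plate 150 x 80 x 10 mm. Origin on the bench under its centre, x along the bar. Two posts, 10 mm thick in x and 56 mm wide, at x = -40 and +40 mm, carry the bar's underside 60 mm above the bench. Between the posts the bar is free all round, 50 mm above the plate: room for the fingers.
- clips (a point): Mid-way between the two clips, on the bar's centre line, 66 mm above the bench; the balance point lies within 4 mm of it. On each post two sprung steel rollers (10 mm across, highest point 84 mm above the bench) reach 2 mm over the bar's top edges from both sides. Pulled straight up they give way: some 6 to 12 N in all besides the weight, most in the first 5 mm; wholly clear after 25 mm.
- press: Grey cast case press fixed to the bench. Base 200 x 100 mm, 18 mm thick. Origin on the bench, 72 mm forward of the fork; x points forward from fork to round anvil (56 mm wide, top 42 mm above the bench, at x = +20 mm); z up. The lever's x is to point along this x. Highest point: the fork.
- fork (a point): Middle of the fork at the height of its top, 115 mm above the bench; axes as the press's. Two upright cheeks, 34 mm long in x, 8 mm thick, with a 34 mm gap between them in y. The hub is to be held centred over this point, its underside about 40 mm higher (hub centre 60 mm above this point).
- holder: Bystander: round steel movement holder 60 mm wide, 24 mm high, near the robot; origin under its centre.
- jar: Bystander: amber glass jar 52 mm wide, 55 mm high; origin under its centre.
- tray: Bystander: open wooden tray 80 x 110 mm, 22 mm high; origin under its centre.
Not all that is in view belongs to the job. What is shaped like the press but yellow is not meant. Leave any red look-alike of the rack alone.

How it is judged (in metres and radians):
On the way:
1. the lever is gripped at its balance point and lifted clear of the clips (height (world z) of lever above 0.095 m and contact force between lever and rack below 0.1 N and contact force between the fingers and lever above 2 N and distance between the grasp point and lever below 0.025 m), for 0.1 s.
At the end, for the whole second after the job is handed in: Still gripped within 16 mm of the balance point, at rest, level within 5 degrees; hub centred over the fork within 12 mm, underside 20 to 60 mm above its top; bar in line with the press within 7 degrees, knob on the anvil side; touching neither press nor rack (horizontal distance between lever_hub and fork below 0.012 m and z of lever_hub in the frame of fork between 0.04 and 0.08 m and angle between the x axis of lever and the x axis of press, either way round below 0.12 rad and x of lever in the frame of fork above 0.05 m and angle between lever's own z axis and vertical below 0.09 rad and x of the grasp point in the frame of lever between -0.016 and 0.016 m and distance between the grasp point and lever below 0.025 m and contact force between the fingers and lever above 2 N and contact force between lever and press below 0.1 N and contact force between lever and rack below 0.1 N and linear speed of lever below 0.02 m/s and angular speed of lever below 0.1 rad/s); the arm keeps its last pose, push and grip.
It fails at once if the lever is knocked against the press (contact force between lever and press above 3 N).
It fails at once if the movement holder is disturbed (distance of holder from where it was at the start of the episode above 0.02 m).
It fails at once if the jar is disturbed (distance of jar from where it was at the start of the episode above 0.02 m).
It fails at once if the tray is disturbed (distance of tray from where it was at the start of the episode above 0.02 m).
It also fails if it takes over 38 s, if anything falls off the work surface, if the arm or the gripper's body presses on something with over 40 N, if the wrist force passes 120 N, or if a joint passes its speed limit or range.

### The arm

A 6-joint arm with a two-finger parallel gripper is mounted at the origin on the work surface. World frame = base frame: x ahead of the robot, y to its left, z up, the work surface at z = 0. Lengths are in mm, angles in degrees, forces in N, time in s.
With the tool pointing down it reaches from about 325 to 900 mm from the base axis. Payload 3.5 kg.
Tool frame: the origin (TCP) lies on the mounting face of the last link; the fingertips stand 173 mm ahead of it and the grasp point (between the pads) lies 155 mm ahead of it (env.tip_reach is the distance from the TCP to the fingertips, in mm); z points along the fingers, y is the line along which they close (so a half turn about z gives the same grasp; the last joint's range is limited). The gripper opens to 85 mm and grips with 20 to 120 N. Pads are 22 mm wide; open, the fingers measure 114 mm over their backs; the gripper's body (76 mm by 85 mm) begins 54 mm behind the grasp point. The pads swing forward as they close: fully open they stand 13 mm farther back than shut.
Start: joints at [-73.476, 15.837, -1.513, 72.651, 0, 84.076], TCP at [238.646, -577.642, 404.713] pointing down, gripper open.
Joint ranges: [-178.77, 178.77], [-48.84, 107.48], [-61.69, 71.31], [-111.58, 123.2], [-90, 87.43], [-180, 180]. Speed limits (degrees/s): [147.25, 147.25, 180, 180, 180, 180].

### API

Orientations are given as [roll, pitch, yaw] about the fixed x, y, z axes, in that order (R = Rz(yaw) Ry(pitch) Rx(roll)).
In Python, from cell import env, eyes, order, finder gives the robot as it stands.
- The arm moves only by the shell command python3 -m inch 'ROWS' [FORCE]. ROWS is text: rows parted by semicolons, each of 5 numbers parted by spaces: the opening, from 0 (shut) to 1 (fully open), then the shift along the tool's x, y, z in cm, then the turn about the tool's z in rad. A call has 1 to 8 rows; each row shifts and turns the commanded pose from where the row before left it, along the tool's axes as they then stand; what a row does not reach is not made up. A row lasts 1/12 s, in which the tool goes at most 41.7 mm and 7.16 degrees, less where a joint would pass 70% of its speed; a pose out of reach is approached as far as the arm can. A call with a gripper value outside its range is refused whole. The fingers move at their own pace and stop on an object; FORCE is the grip in N (left out, the last holds). Time passes only in rows, so rows that do not move let the fingers close. It gives the time, the measured TCP pose, the force, the opening and the grip force at its end, in the units of the state.
- env.observe(): the state, without advancing time (a new reading comes with each control period).
- eyes.camera(name): name is "side" or "top" or "wrist"; returns a dict with "color" (420x560x3 uint8, red, green, blue), "fx", "fy", "cx", "cy" (pixels), "rvec" (rotation vector, rad) and "tvec" (3), from world to camera coordinates, as OpenCV has them. Camera axes: x right, y down, z forward; pixel columns grow to the right and rows downward; lengths in mm; the calibration is good to about 2 mm. The wrist camera is an equidistant fisheye: a pixel r from the principal point sees the ray r / f radians off the axis. A picture is of the moment at which its call begins. There is no depth.
- order.close_job(): hands the job in; it is judged then, once.
Trained networks look in the newest picture that a camera, given by its name, has taken for a name from the list of things; names that differ only in an ending like _2 or _b are one class to them, and where a whole thing is asked for, a point or a joint stands for the part that bears it (a point fixed in the world has none). Each returns a list of dicts, best first, with "p" (0 to 1); they miss things now and then, are a little off and sometimes report something else, mostly with a low value. They report only what shows in the picture. A call takes as long as a camera call. They do not tell look-alikes from the thing itself.
- finder.recognise(camera, query): "position" ([column, row] in pixels, amid what is visible of it).
- finder.silhouettes(camera, query): "mask" (420x560 bool, what is visible of it) and "position" ([column, row] in pixels, amid what is visible of it).
- finder.landmark_of(camera, query): "position" ([column, row] in pixels: a listed point, or the origin of a listed thing).
The state is a dict: "time": time; "joints": joint angles; "joint_velocities": joint speeds; "joint_torque": joint torques, N m; "position": TCP position; "ee_rot": TCP orientation; "ft_force": force on the tool from outside, world axes, zero at the start; "moment": the same for the moment, N m; "opening": opening from 0.0 (shut) to 1.0 (fully open); "grip_force": force on a finger pad.
Only numpy, scipy, OpenCV 4.12 (cv2) and the standard library are available. Lean on these libraries where they do the work, as an engineer would, in place of code of your own. Each camera call takes 0.05 s, during which the arm holds its last target. There are 200 camera calls.

## Working session

There is one attempt and no reset: what is moved stays moved. The work goes in short steps, Python scripts to look and compute and a shell command to move; the robot and the scene stay as the last step left them, time stands still between calls to the robot, and variables do not carry over. Pictures are saved under pics/ and viewed, at most 10 in all, crops included, and the job is handed in when it is done.

```bash
ls; mkdir -p pics
python3 - <<'E'
from cell import env,eyes,finder
import cv2
s=env.observe();print(s['time'],s['position'],s['ee_rot'],s['opening'])
for c in ['side','top']:
    d=eyes.camera(c);cv2.imwrite(f'pics/{c}0.png',d['color'][:,:,::-1])
    print(c,d['fx'],d['fy'],d['cx'],d['cy'],d['rvec'],d['tvec'])
    for q in ['lever','lever_hub','rack','clips','press','fork','holder','jar','tray']:
        print(q,[(r['position'],r['p']) for r in finder.landmark_of(c,q)][:4])
E
```

```text
pics
0.0 [ 238.53074594 -577.27232552  403.55163612] [-1.79872913e+02 -1.41869651e-02  2.24489302e+01] 1.0036286413125564
side 470.98565765839936 470.98565765839936 281.7159794086796 214.1778247591115 [ 0.97698322 -2.48937311  1.05277287] [ 405.12027665  320.59265333 1153.49411468]
lever [([327.6, 175.0], 0.69)]
lever_hub [([344.9, 170.9], 0.91), ([328.4, 189.4], 0.43)]
rack [([288.6, 168.6], 0.76), ([326.1, 192.8], 0.63)]
clips [([327.7, 176.0], 0.9), ([289.4, 154.2], 0.83)]
press [([234.1, 281.4], 0.72), ([269.4, 360.2], 0.56)]
fork [([253.6, 246.0], 0.97), ([292.7, 321.0], 0.59)]
holder [([334.1, 252.9], 0.6)]
jar [([240.4, 187.8], 0.7)]
tray [([195.3, 223.1], 0.72)]
top 432.43321978752255 432.43321978752255 277.99600338752543 209.36182258641065 [ 2.15335265 -2.10729047  0.17386967] [  -1.67442928  535.85816096 1038.50113026]
lever [([378.4, 200.9], 0.57)]
lever_hub [([403.2, 207.4], 0.68)]
rack [([368.3, 206.5], 0.67), ([373.1, 141.2], 0.58), ([405.8, 207.1], 0.55)]
clips [([373.0, 200.5], 0.89), ([379.9, 133.5], 0.78)]
press [([148.8, 310.2], 0.94), ([195.2, 220.5], 0.67), ([376.2, 198.3], 0.19)]
fork [([163.9, 317.3], 0.73), ([212.4, 219.3], 0.72)]
holder [([296.4, 265.9], 0.89), ([405.2, 205.7], 0.6)]
jar [([304.5, 126.4], 0.93)]
tray [([228.6, 121.2], 0.74)]
```

View pics/top0.png

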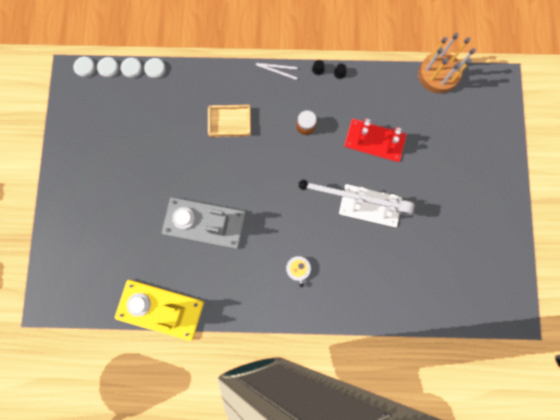

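View pics/side0.png

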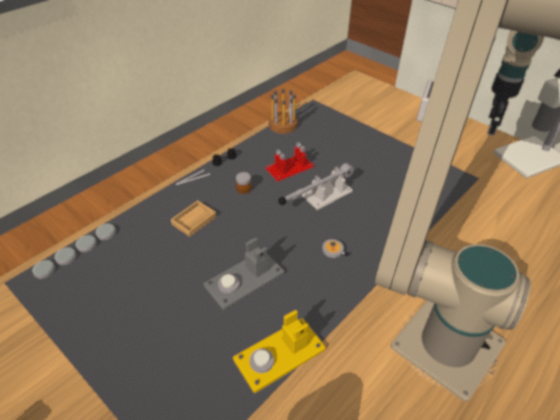

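The top view shows the white/aluminium rack with the lever at (373,203) and a red look-alike at (376,140). The grey press is at (203,222), anvil at (182,217) and fork at (214,219), and a yellow look-alike is at (160,310). The rack meant is the white one, because it holds the lever, and the press meant is the grey one. I'll confirm both in one crop and measure.

```bash
cat > h.py <<'E'
import numpy as np,cv2
def cam(d):
    return cv2.Rodrigues(np.array(d['rvec'],float))[0],np.array(d['tvec'],float).ravel()
def ray(d,px):
    R,t=cam(d);v=np.array([(px[0]-d['cx'])/d['fx'],(px[1]-d['cy'])/d['fy'],1.]);return -R.T@t,R.T@v
def atz(d,px,z):
    o,v=ray(d,px);return o+v*(z-o[2])/v[2]
def proj(d,P):
    R,t=cam(d);p=R@np.array(P,float)+t;return [d['fx']*p[0]/p[2]+d['cx'],d['fy']*p[1]/p[2]+d['cy']]
E
python3 - <<'E'
from cell import env,eyes,finder
import cv2,numpy as np
from h import *
Z=dict(lever=66,lever_hub=66,clips=66,rack=0,press=0,fork=115,holder=0,jar=0,tray=0)
for c in ['side','top']:
    d=eyes.camera(c)
    for q in Z:
        print(c,q,[(atz(d,r['position'],Z[q])[:2].round(1),r['p']) for r in finder.landmark_of(c,q)][:3])
    for q in ['rack','press','lever']:
        for m in finder.silhouettes(c,q)[:2]:
            rr=cv2.minAreaRect(np.argwhere(m['mask'])[:,::-1].astype(np.float32));print('  mask',q,m['p'],np.round(rr[0]),np.round(rr[1]),round(rr[2],1))
    if c=='top':
        cv2.imwrite('pics/crop.png',cv2.resize(d['color'][110:260,150:430,::-1],None,fx=2.8,fy=2.8,interpolation=cv2.INTER_CUBIC))
        print('knob',atz(d,(304,185),66))
    else: print('knob',atz(d,(283,201),66))
E
```

```text
side lever [(array([ 563.5, -229.3]), 0.57), (array([725.6, 181.3]), 0.51)]
side lever_hub [(array([ 536.2, -291.6]), 0.73)]
side clips [(array([ 571.6, -233.8]), 0.84), (array([ 734.9, -240.8]), 0.71), (array([470.8, 251.7]), 0.23)]
side rack [(array([ 735.8, -243. ]), 0.91), (array([ 559.2, -231.7]), 0.72)]
side press [(array([290.7, 329.2]), 0.86), (array([ 607.5, -307.1]), 0.4)]
side fork [(array([485.6, 161.2]), 0.63), (array([276.4, 259.3]), 0.55)]
side holder [(array([386.2, -37.5]), 0.88)]
side jar [(array([781.8, -50.4]), 0.58)]
side tray [(array([783.2, 158.6]), 0.89)]
  mask rack 0.62 [287. 162.] [29. 45.] 68.2
  mask rack 0.56 [325. 189.] [30. 47.] 64.2
  mask press 0.92 [240. 276.] [45. 71.] 53.1
  mask press 0.74 [277. 351.] [52. 84.] 56.3
  mask lever 0.93 [315. 186.] [12. 80.] 63.4
knob [594.16635917 -53.09519407  66.        ]
top lever [(array([ 562.5, -239.4]), 0.59)]
top lever_hub [(array([ 542.2, -297.4]), 0.69)]
top clips [(array([ 730.3, -238.8]), 0.85), (array([ 559.3, -230.2]), 0.59)]
top rack [(array([ 558.8, -225.8]), 0.97), (array([ 740.8, -240.3]), 0.69)]
top press [(array([281.5, 330. ]), 0.9), (array([512.4, 223.7]), 0.89)]
top fork [(array([494.8, 159.6]), 0.83), (array([270.9, 266.1]), 0.79)]
top holder [(array([395.7, -38.5]), 0.85)]
top jar [(array([775.2, -59.8]), 0.59)]
top tray [(array([780.8, 149.5]), 0.84), (array([395.9, -47.9]), 0.51)]
  mask rack 0.83 [375. 139.] [58. 34.] 14.0
  mask rack 0.65 [370. 206.] [59. 31.] 12.5
  mask press 0.84 [203. 223.] [79. 39.] 9.5
  mask press 0.81 [159. 310.] [80. 42.] 16.5
  mask lever 0.9 [356. 195.] [117.  13.] 13.8
knob [594.93243422 -53.41537679  66.        ]
```

View pics/crop.png

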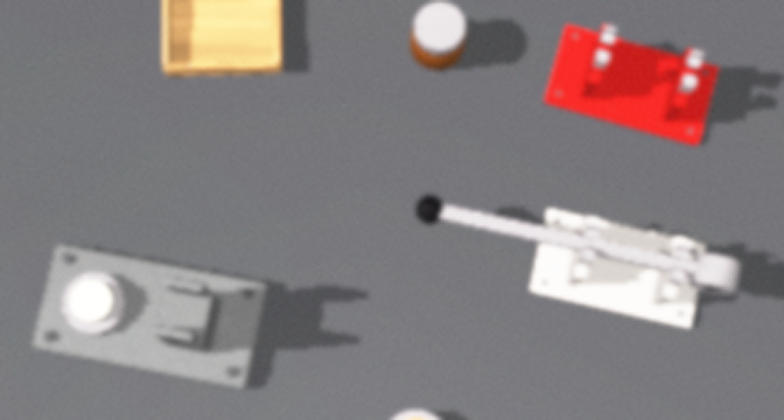

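The crop confirms the target. The white rack holds the lever, with the knob at crop (429,209) and the hub at (720,270). The grey press has its anvil at (92,300) and its fork at (187,312), so its forward direction is image-left, the same way as the knob.

```bash
python3 -m inch '1 0 0 0 -0.119;1 0 0 0 -0.119;1 0 0 0 -0.119;1 0 0 0 -0.119;1 0 0 0 -0.119;1 0 0 0 -0.119;1 0 0 0 -0.119;1 0 0 0 -0.119'
python3 - <<'E'
from cell import env,eyes
from h import *
d=eyes.camera('top')
f=lambda p,z:atz(d,(p[0]/2.8+150-.3,p[1]/2.8+110-.3),z)[:2]
for n,cs,z in(('press',[(57,246),(266,283),(245,387),(34,347)],18),('rack',[(548,208),(706,242),(692,327),(531,291)],10)):
    P=np.array([f(c,z) for c in cs]);u=(P[0]+P[3]-P[1]-P[2]);print(n,P.round(),P.mean(0),np.degrees(np.arctan2(u[1],u[0])))
print('anvil',f((92,298),42))
s=env.observe();p=s['position'];y=np.radians(s['ee_rot'][2]);D=np.array([561,-231])-p[:2]
print(p,s['ee_rot'],s['joints'][5],'tool shift mm',D@[np.cos(y),np.sin(y)],D@[np.sin(y),-np.cos(y)])
E
```

```text
time: 2.97
position: [238.6, -577.6, 404.7]
ee_rot: [-180.0, -0.0, 77.3]
ft_force: [-0.0, 0.3, 0.6]
opening: 0.998
grip_force: 0.0
press [[565. 290.]
 [535.  96.]
 [439. 111.]
 [471. 305.]] [502.748757   200.37274798] 80.81052965073299
rack [[ 613. -165.]
 [ 584. -311.]
 [ 504. -296.]
 [ 534. -149.]] [ 558.50392258 -230.00480001] 78.53982252891907
anvil [514.02653847 249.0652312 ]
[ 238.65429632 -577.64901466  404.71632424] [1.79998106e+02 4.38826468e-04 7.75397200e+01] 28.984454880509958 tool shift mm 408.03417600618263 239.95916997614285
```

```bash
python3 -m inch '1 3.4 2 0 0;1 3.4 2 0 0;1 3.4 2 0 0;1 3.4 2 0 0;1 3.4 2 0 0;1 3.4 2 0 0;1 3.4 2 0 0;1 3.4 2 0 0' >/dev/null; python3 -m inch '1 3.4 2 0 0;1 3.4 2 0 0;1 3.4 2 0 0;1 3.4 2 0 0;1 0 0 0 0;1 0 0 0 0'
python3 - <<'E'
from cell import env,eyes,finder
import cv2
d=eyes.camera('wrist');cv2.imwrite('pics/w1.png',d['color'][:,:,::-1])
print({k:d[k] for k in d if k!='color'})
for q in ['lever','clips','lever_hub','fork','press']: print(q,[(r['position'],r['p']) for r in finder.landmark_of('wrist',q)][:3])
for m in finder.silhouettes('wrist','lever')[:2]: print(m['p'],m['position'],m['mask'].sum())
E
```

```text
time: 4.18
position: [565.5, -232.4, 404.6]
ee_rot: [-180.0, 0.0, 77.1]
ft_force: [-0.4, -0.3, -0.2]
opening: 1.004
grip_force: 0.0
{'fx': 325.19226210127806, 'fy': 325.19226210127806, 'cx': 271.7785062364511, 'cy': 211.35578396385202, 'rvec': array([-2.85033279,  0.32140091,  0.04534182]), 'tvec': array([-602.77095587, -133.19976611,  352.43888792])}
lever [([268.8, 193.7], 0.98), ([100.5, 69.2], 0.61)]
clips [([434.9, 171.6], 0.84), ([267.7, 191.1], 0.72)]
lever_hub [([265.8, 259.8], 0.87)]
fork []
press []
0.63 [263.8, 154.2] 4337
```

View pics/w1.png

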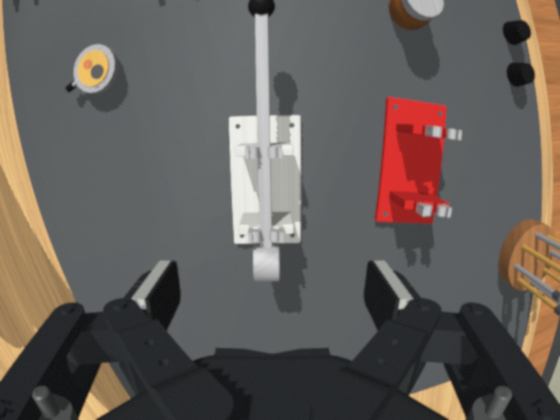

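The wrist view shows the white rack with the bar running from the knob at (261,6) to the hub at (266,264). The clips are at about (265,152) and (266,236), and the red look-alike is to the right.

```bash
cat >> h.py <<'E'
def watz(d,px,z):
    R,t=cam(d);a=np.array([(px[0]-d['cx'])/d['fx'],(px[1]-d['cy'])/d['fy']]);r=np.linalg.norm(a)
    v=R.T@np.append(a/r*np.sin(r),np.cos(r));o=-R.T@t;return o+v*(z-o[2])/v[2]
E
python3 - <<'E'
from cell import env,eyes,finder
from h import *
d=eyes.camera('wrist')
for n,p,z in [('leverNN',(268.8,193.7),66),('clipsNN',(267.7,191.1),66),('hubNN',(265.8,259.8),66),('knob',(261,6),66),('hub top',(266,262),75),('bar a',(262.5,40),72),('bar b',(264.5,130),72),('bar c',(266,220),72),('p1',(252.5,153),78),('p1b',(278,153),78),('p2',(253,237),78),('p2b',(278.5,237),78)]: print(n,watz(d,p,z).round(1))
m=finder.silhouettes('wrist','lever')[0]['mask']
P=[]
for r in range(20,235,5):
    c=np.flatnonzero(m[r])
    if len(c)>4 and len(c)<22: P.append(watz(d,(c.mean(),r),72)[:2])
P=np.array(P);print(len(P))
vx,vy,x,y=cv2.fitLine(P.astype(np.float32),cv2.DIST_HUBER,0,.01,.01).ravel();print(np.degrees(np.arctan2(vy,vx)),'x at y=-231:',x+(-231-y)*vx/vy)
for c,q in [(np.array([[238,124],[291,125],[293,236],[240,236]]),'boltcorners')]:
    print(np.mean([watz(d,p,10) for p in c],0))
print(env.observe()['position'])
E
```

```text
leverNN [ 560.2 -235.7   66. ]
clipsNN [ 559.8 -232.9   66. ]
hubNN [ 541.1 -303.3   66. ]
knob [595.  -54.3  66. ]
hub top [ 541.8 -301.8   75. ]
bar a [588.2 -90.8  72. ]
bar b [ 570.6 -174.6   72. ]
bar c [ 551.9 -259.4   72. ]
p1 [ 555.2 -192.5   78. ]
p1b [ 577.9 -197.8   78. ]
p2 [ 536.1 -271.6   78. ]
p2b [ 560.3 -277.2   78. ]
43
77.8767 x at y=-231: 558.22833
[ 556.26027229 -233.52309234   10.        ]
[ 563.76436853 -234.95696842  404.80188733]
```

```bash
python3 -m inch '1 0 -0.65 2.5 -0.014;1 0 0 2.5 0;1 0 0 2.5 0;1 0 0 2.5 0;1 0 0 2.5 0;1 0 0 2.4 0;1 0 0 2 0;1 0 0 1.5 0' 100; python3 -m inch '1 0 0 0 0;1 0 0 0 0;1 0 0 0 0'
python3 - <<'E'
from cell import env,eyes,finder
import cv2
from h import *
d=eyes.camera('wrist');cv2.imwrite('pics/w2.png',d['color'][:,:,::-1])
print({q:[(r['position'],watz(d,r['position'],66).round(1),r['p']) for r in finder.landmark_of('wrist',q)][:2] for q in ['lever','clips','lever_hub']})
s=env.observe();print(s['position'],s['ee_rot'],s['ft_force'])
E
```

```text
time: 5.3
position: [557.0, -232.7, 218.6]
ee_rot: [-179.9, -0.0, 77.7]
ft_force: [-0.1, -0.3, -0.2]
opening: 1.001
grip_force: 0.0
time: 5.55
position: [558.4, -233.2, 221.8]
ee_rot: [179.9, 0.0, 77.8]
ft_force: [-0.2, -0.3, -0.5]
opening: 0.999
grip_force: 0.0
{'lever': [([271.4, 281.5], array([ 558.5, -232.6,   66. ]), 0.56)], 'clips': [], 'lever_hub': []}
[ 558.65096217 -233.07345683  222.25863473] [1.79846146e+02 4.62300999e-02 7.77910768e+01] [0.32998559 0.15616407 0.80465692]
```

View pics/w2.png

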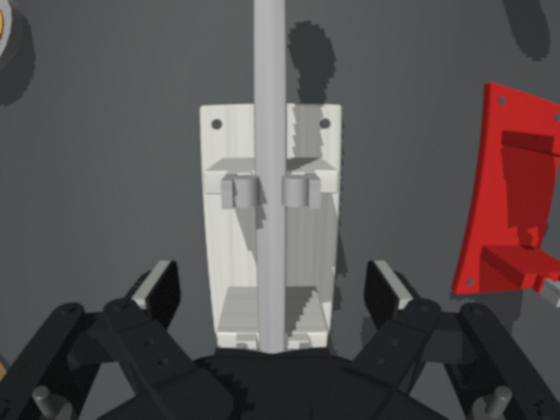

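The fingers straddle the bar evenly: bar at column 271, pads at 160 and 385. The pads sit between the clip posts (rows 190 and 340). I'll close now.

```bash
python3 -m inch '0 0 0 0 0;0 0 0 0 0;0 0 0 0 0;0 0 0 0 0;0 0 0 0 0;0 0 0 0 0;0 0 0 0 0;0 0 0 0 0' 100;python3 -m inch '0 0 0 0 0;0 0 0 0 0;0 0 0 0 0;0 0 0 0 0'
```

```text
time: 6.42
position: [558.1, -232.6, 220.9]
ee_rot: [180.0, -0.0, 77.8]
ft_force: [-0.0, 1.2, 1.3]
opening: 0.115
grip_force: 97.7
time: 6.75
position: [558.1, -232.7, 220.9]
ee_rot: [180.0, -0.0, 77.8]
ft_force: [-0.7, 0.1, 4.1]
opening: 0.113
grip_force: 97.9
```

```bash
python3 -m inch '0 0 0 -0.3 0;0 0 0 -0.3 0;0 0 0 -0.3 0;0 0 0 -0.4 0;0 0 0 -0.5 0;0 0 0 -0.6 0;0 0 0 -0.8 0;0 0 0 -0.8 0';python3 -m inch '0 0 0 -1.5 0;0 0 0 -2 0;0 0 0 -2 0;0 0 0 -2 0;0 0 0 -1.5 0;0 0 0 -1 0;0 0 0 0 0;0 0 0 0 0'
python3 - <<'E'
from cell import env,eyes
import cv2
s=env.observe();print(s['position'],s['ft_force'],s['moment'])
d=eyes.camera('side');cv2.imwrite('pics/s2.png',cv2.resize(d['color'][100:310,190:470,::-1],None,fx=2.8,fy=2.8,interpolation=cv2.INTER_CUBIC))
E
```

```text
time: 7.42
position: [557.6, -232.6, 261.7]
ee_rot: [-180.0, 0.0, 77.8]
ft_force: [0.2, -0.0, -5.8]
opening: 0.116
grip_force: 98.7
time: 8.08
position: [557.9, -232.7, 361.4]
ee_rot: [179.9, 0.0, 77.8]
ft_force: [-0.2, -0.7, -5.8]
opening: 0.12
grip_force: 98.8
[ 557.94565319 -232.67896947  361.38833844] [-0.18001224 -0.74082476 -5.83372607] [-0.0238458   0.05464062  0.00036645]
```

View pics/s2.png

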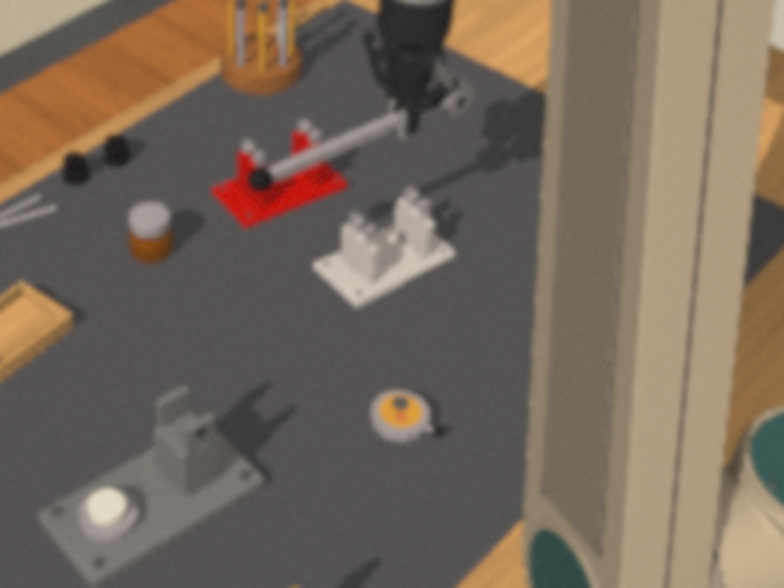

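The lever is out of the clips and hangs level: knob at crop (260,178), hub at (457,98). The rack is empty and nothing else has moved. Next I'll carry it to beside the press and measure the fork.

```bash
python3 -m inch '0 2 -0.4 0 0;0 3.4 -0.7 0 0;0 3.4 -0.7 0 0;0 3.4 -0.7 0 0;0 3.4 -0.7 0 0;0 3.4 -0.7 0 0;0 3.4 -0.7 0 0;0 3.4 -0.7 0 0';python3 -m inch '0 3.4 -0.7 0 0;0 2.5 -0.5 0 0;0 1.5 -0.3 0 0;0 0 0 0 0;0 0 0 0 0;0 0 0 0 0'
python3 - <<'E'
from cell import env,eyes,finder
import cv2
from h import *
Z=dict(fork=115,press=0)
d=eyes.camera('wrist');cv2.imwrite('pics/w3.png',d['color'][:,:,::-1])
for q in Z: print([(r['position'],watz(d,r['position'],Z[q]).round(1),r['p']) for r in finder.landmark_of('wrist',q)][:3])
s=env.observe();print(s['position'],s['ee_rot'],s['ft_force'],s['moment'])
E
```

```text
time: 8.8
position: [559.6, 32.4, 358.8]
ee_rot: [-179.8, 0.0, 77.8]
ft_force: [0.1, -0.2, -6.1]
opening: 0.116
grip_force: 98.7
time: 9.3
position: [561.2, 105.8, 359.4]
ee_rot: [-179.9, 0.1, 77.8]
ft_force: [-0.1, -0.1, -6.4]
opening: 0.118
grip_force: 98.7
[([160.7, 164.7], array([494.1, 161.9, 115. ]), 0.97)]
[([19.4, 67.6], array([285.4, 330.5,   0. ]), 0.93), ([199.0, 82.6], array([511.4, 229.1,   0. ]), 0.73)]
[561.62564954 105.21042558 360.24913664] [-1.79952337e+02  3.04109593e-02  7.77072528e+01] [ 0.65602182  0.44246867 -5.64701454] [ 0.05510324 -0.01400631  0.02716631]
```

View pics/w3.png

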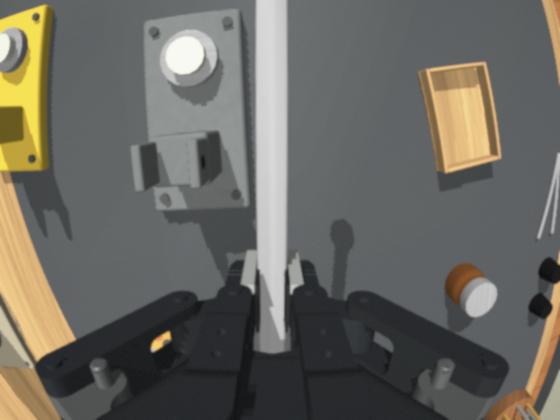

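The wrist view shows the grey press with the anvil at (185,58), fork cheeks at about (138,167) and (196,161), and base bolts at (154,32), (228,23), (236,195) and (165,199). The lever is straight at column 271.

Run:
```python
from cell import env,eyes,finder
from h import *
d=eyes.camera('wrist')
B=[watz(d,p,18)[:2] for p in [(154,32),(228,23),(236,195),(165,199)]];A=watz(d,(184.5,57),42)[:2]
u=(B[0]+B[1]-B[2]-B[3]);u/=np.linalg.norm(u);print(np.round(B,1),np.mean(B,0),'yaw',np.degrees(np.arctan2(u[1],u[0])),'anvil',A,'fork',A-92*u)
c=[watz(d,p,115)[:2] for p in [(138,146),(139,189),(195,138),(196,185)]];print(np.round(c,1),np.mean(c,0))
# lever: knob & hub from top/side
for n in ('top','side'):
    e=eyes.camera(n)
    for q in ('fork','lever_hub','lever'):
        print(n,q,[(r['position'],atz(e,r['position'],115 if q=='fork' else 205).round(1),r['p']) for r in finder.landmark_of(n,q)][:2])
    if n=='top': t=e
cv2.imwrite('pics/ts.png',np.hstack([cv2.resize(t['color'][150:300,150:290,::-1],None,fx=2.8,fy=2.8),cv2.resize(e['color'][150:300,200:340,::-1],None,fx=2.8,fy=2.8)]))
```

```text
[[481.9 291.2]
 [555.7 277.7]
 [525.8 109.5]
 [452.6 121.7]] [503.98571309 200.0153832 ] yaw 80.06658172957493 anvil [512.57018364 248.66896035] fork [496.69984832 158.04814344]
[[481.5 178.5]
 [473.3 148.7]
 [523.3 173.1]
 [515.9 141.7]] [498.50045645 160.50364204]
top fork [([265.8, 192.8], array([562.9,  39. , 115. ]), 0.53)]
top lever_hub [([265.1, 195.4], array([538.3,  36.9, 205. ]), 0.75)]
top lever [([235.5, 182.6], array([565.1, 101.5, 205. ]), 0.86)]
side fork [([257.3, 245.1], array([494.4, 156.7, 115. ]), 0.85), ([295.1, 320.9], array([271.8, 261.1, 115. ]), 0.64)]
side lever_hub [([271.9, 187.6], array([551.7,  40.8, 205. ]), 0.81)]
side lever [([252.1, 196.9], array([563.9, 102.7, 205. ]), 0.95)]
```

View pics/ts.png

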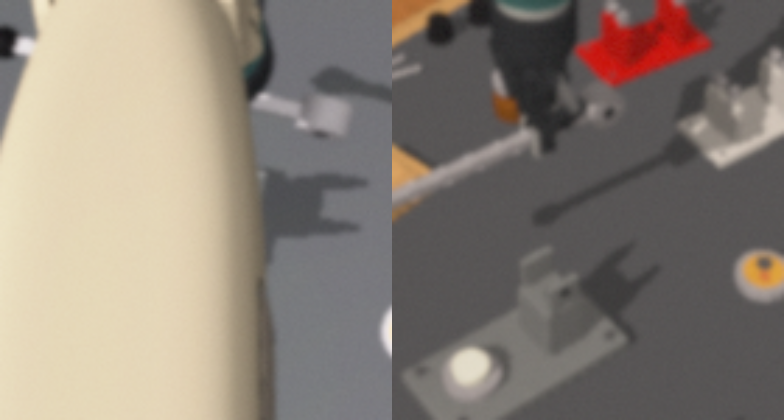

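```bash
python3 -m inch '0 0 0 0 -0.042;0 1.4 -0.9 0 0;0 2.3 -1.4 0 0;0 2.3 -1.5 0 0;0 2.3 -1.5 0 0;0 1.9 -1.2 0 0;0 1.2 -0.8 0 0;0 0 0 0 0';python3 -m inch '0 0 0 0 0;0 0 0 0 0;0 0 0 1 0;0 0 0 1 0;0 0 0 1 0;0 0 0 0 0;0 0 0 0 0;0 0 0 0 0'
python3 - <<'E'
from cell import env,eyes,finder
from h import *
from scipy.optimize import least_squares
s=env.observe();print(s['position'],s['ee_rot'],s['ft_force'],s['moment'])
D={}
for n in ('top','side'):
    D[n]=eyes.camera(n)
    for q in ('fork','lever_hub','lever'):
        print(n,q,[(r['position'],atz(D[n],r['position'],115 if q=='fork' else 175).round(1),r['p']) for r in finder.landmark_of(n,q)][:2])
p=s['position'];u=np.array([.172,.985,0]);o=p-[0,0,155]
for n in D: print(n,'expected hub,bal,knob px',[np.round(proj(D[n],o+k*u),1) for k in(-72,0,184)],'fork',np.round(proj(D[n],[497,158.8,115]),1))
cv2.imwrite('pics/fin.png',np.hstack([cv2.resize(D['top']['color'][150:300,150:290,::-1],None,fx=2.8,fy=2.8),cv2.resize(D['side']['color'][150:300,170:310,::-1],None,fx=2.8,fy=2.8)]))
E
```

```text
time: 10.57
position: [507.8, 233.3, 360.7]
ee_rot: [-179.9, -0.1, 80.4]
ft_force: [-0.3, -0.1, -6.3]
opening: 0.113
grip_force: 98.7
time: 11.23
position: [509.2, 230.7, 330.3]
ee_rot: [-180.0, 0.0, 80.2]
ft_force: [-0.5, -0.2, -5.7]
opening: 0.115
grip_force: 98.6
[509.21347126 230.71827796 330.29156948] [-1.79962072e+02  1.84716070e-02  8.01772551e+01] [-0.53262227 -0.16441472 -5.68973063] [ 0.00570764 -0.02058034 -0.0164758 ]
top fork [([162.8, 315.9], array([275.2, 263.3, 115. ]), 0.95), ([211.0, 221.6], array([491.6, 165. , 115. ]), 0.78)]
top lever_hub [([207.6, 215.1], array([497.6, 163.4, 175. ]), 0.86)]
top lever [([179.6, 209.3], array([509.2, 225.8, 175. ]), 0.64)]
side fork [([293.3, 320.6], array([275.3, 263.3, 115. ]), 0.97), ([255.7, 246.3], array([494.5, 162.5, 115. ]), 0.96)]
side lever_hub [([253.2, 231.6], array([494.9, 168.9, 175. ]), 0.77)]
side lever [([228.3, 241.0], array([516.8, 233. , 175. ]), 0.6)]
top expected hub,bal,knob px [array([209.2, 215.5]), array([177.3, 209.2]), array([ 96.7, 193.5])] fork [213.8 219.4]
side expected hub,bal,knob px [array([255.2, 229.2]), array([231.1, 242. ]), array([162.9, 278.2])] fork [256. 245.]
```

View pics/fin.png

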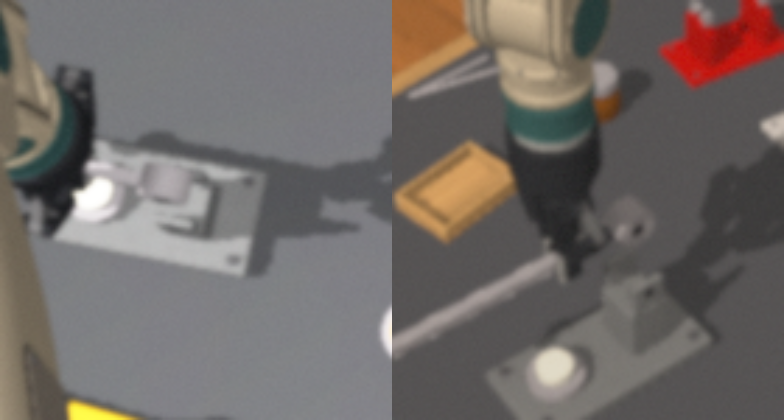

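The final view shows the hub at top pixel (210,215) and side pixel (255,229), against predictions of (209,215.5) and (255,229). That puts it over the fork within about 3 mm, and the bar slope in the side view matches a level bar. There is a clear gap above the fork, so I'm handing in.

```bash
python3 -m inch '0 0 0 0 0;0 0 0 0 0;0 0 0 0 0;0 0 0 0 0'; python3 -c "
from cell import order;print(order.close_job())"
```

```text
time: 11.97
position: [509.1, 231.0, 330.7]
ee_rot: [180.0, -0.0, 80.2]
ft_force: [0.4, 0.8, -5.3]
opening: 0.121
grip_force: 98.6
the job is handed in; nothing more can be done
None
```

I handed the job in at about 12 s, with the lever gripped at its balance point and level, and its hub about 4 cm above the grey press's fork (centred to about 3 mm by my measurements), knob end over the anvil; the hand-in returned no verdict.

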